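Pulley onto the shaft's flat, held for the hex key

TASK

First take the bare end of the upright shaft between the fingers and turn it until you feel its flat lying square to the pads and the flat faces the hex key that waits in the guide. Then pick up the pulley with the hub and slip it, hub up, over the shaft so that its set-screw sits on the flat, facing the key and level with it. Finish while still holding the pulley there, clear of the block below, without letting go (the screw is not tightened yet), and leave the flat sheave, the drill chuck and the tin where they are.

Things in the scene. Friction and masses are not known exactly. Their poses are not given: they have to be found in the camera images.
- unit: Green spindle unit fixed to the bench. Origin on the bench under the shaft's axis, z up, +x horizontal from the shaft towards the hex key. Foot plate 180 x 100 x 18 mm (x=-50 to +130 mm); on it a block 90 x 84 mm centred on the shaft, top at z=60 mm, and a key guide post 24 x 30 mm centred at x=80 mm, top at z=118 mm. The shaft's flat has to face +x.
- shaft: Upright steel shaft 22 mm in diameter. Origin on its axis at the block's top (60 mm above the bench), z up, +x points out of the flat. It turns either way without stops, with a bearing drag of 0.1 N m, and stays where left. At the start the flat points anywhere, at least 34 degrees off the key.
- shaft_flat (a point): Middle of the shaft's flat at the key's level, 107 mm above the bench. The flat is milled 6.5 mm from the axis, from 85 mm above the bench up to the shaft's end: there the shaft measures 17.5 mm across the flat, 22 mm across the round.
- shaft_end (a point): Centre of the shaft's top end, 130 mm above the bench; its top 3 mm is chamfered.
- key_tip (a point): Tip of the black hex key, 6 mm thick, lying level in the guide post along the unit's x axis 107 mm above the bench. The tip is 49 mm from the shaft's axis and points at it; the key runs from there outwards to 130 mm, fixed.
- pulley: Aluminium pulley with a hub, about 220 g, loose on the bench, hub up. Origin at the centre of its underside, z up along the bore, +x out through the set-screw. Rim 64 mm in diameter from z=0 to 20 mm, hub 36 mm from z=20 to 48 mm, through bore 26 mm. Resting on the block its underside is 60 mm above the bench; with the screw level with the key it is 73 mm above the bench.
- pulley_screw (a point): Outer end of the set-screw's dark head (10 mm across), 24 mm from the pulley's axis, 34 mm above its underside. The screw's 6 mm thick tip stands into the bore to 8.5 mm from the axis, so it passes down the shaft only over the flat (2 mm clearance there and round the bore). Grip the hub across the pulley's +y and -y sides, clear of the screw.
- sheave: Bystander, to be left alone: flat aluminium sheave 84 mm across, 22 mm high, bore 26 mm, with no hub and no screw. Origin at the middle of its underside.
- chuck: Bystander, to be left alone: steel drill chuck standing on its broad end, 48 mm across, 56 mm high. Origin at the middle of its underside.
- tin: Bystander, to be left alone: closed round wax tin, 72 mm across, 45 mm high. Origin at the middle of its underside.
Not all that is in view belongs to the job. What is shaped like the pulley but blue or green is not meant.

How it is judged:
On the way:
1. The bare shaft is held between the fingers with its flat facing the hex key (angle between the x axis of shaft and the x axis of unit, either way round below 0.2 rad and x of shaft_flat in the frame of unit above 0 m and contact force between the fingers and shaft above 2 N and angular speed of shaft below 0.3 rad/s and horizontal distance between pulley and shaft above 0.05 m), for 0.3 s.
At the end, for the whole second after the job is handed in: Shaft flat and set-screw face the key within 0.2 rad; pulley on the shaft within 5 mm of its axis, hub up within 0.1 rad, screw level with the key within 6 mm, clear of the block by 6 mm or more, at rest in the fingers' grip (over 2 N) (angle between the x axis of each of shaft, pulley and the x axis of unit, either way round below 0.2 rad and x of shaft_flat in the frame of unit above 0 m and x of pulley_screw in the frame of unit above 0.01 m and horizontal distance between pulley and shaft below 0.005 m and angle between pulley's own z axis and vertical below 0.1 rad and z of pulley_screw in the frame of unit between 0.101 and 0.113 m and z of pulley in the frame of unit above 0.066 m and contact force between the fingers and pulley above 2 N and linear speed of pulley below 0.02 m/s and angular speed of pulley below 0.3 rad/s); the arm keeps its last pose, push and grip.
It fails at once if the sheave, the chuck or the tin is moved over 30 mm (distance of any of sheave, chuck, tin from where it was at the start of the episode above 0.03 m).
It also fails if it takes over 72 s, if anything falls off the work surface, if the arm or the gripper's body presses on something with over 40 N, if the wrist force passes 120 N, or if a joint passes its speed limit or range.

ROBOT

A 6-joint arm with a two-finger parallel gripper is mounted at the origin on the work surface. World frame = base frame: x ahead of the robot, y to its left, z up, the work surface at z = 0. Lengths are in m, angles in rad, forces in N, time in s.
With the tool pointing down it reaches from about 0.375 to 0.975 m from the base axis. Payload 3.8 kg.
Tool frame: the origin (TCP) lies midway between the tips of the shut fingers; the grasp point (between the pads) lies 19 mm behind it; z points along the fingers, y is the line along which they close (so a half turn about z gives the same grasp; the last joint's range is limited). The gripper opens to 85 mm and grips with 20 to 120 N. Pads are 22 mm wide; open, the fingers measure 114 mm over their backs; the gripper's body (76 mm by 85 mm) begins 54 mm behind the grasp point. The pads swing forward as they close: fully open they stand 13 mm farther back than shut.
Start: joints at [1.19, 0.264, 1.604, -0, 1.274, -0.037], TCP at [0.228, 0.635, 0.231] pointing down, gripper open.
Joint ranges: [-2.63, 2.63], [-0.94, 2.18], [0.31, 2.57], [-1.31, 4.45], [0, 2.66], [-2.55, 2.55]. Speed limits (rad/s): [2.57, 2.57, 3.14, 3.14, 3.14, 3.14].

INTERFACE

Orientations are given as a rotation vector (axis times angle).
In Python, from workcell import sensors, viewer, job gives the robot as it stands.
- The arm moves only by the shell command python3 -m inch 'ROWS' [FORCE]. ROWS is JSON, one flat list of numbers, 7 for each row, row after row: the shift along the tool's x, y, z in mm, then the turn, a rotation vector about the tool's x, y, z in degrees, then the finger opening in mm, from 0 to 85.4. A call has exactly 8 rows; each row shifts and turns the commanded pose from where the row before left it, along the tool's axes as they then stand; what a row does not reach is not made up. A row lasts 1/10 s, in which the tool goes at most 50 mm and 8.59 degrees, less where a joint would pass 70% of its speed; a pose out of reach is approached as far as the arm can. A call is refused whole if a number of a shift passes 50 or a number of a turn 8.59, either way. A call with a gripper value outside its range is refused whole. The fingers move at their own pace and stop on an object; FORCE is the grip in N (left out, the last holds). Time passes only in rows, so rows that do not move let the fingers close, or fill a call up. It gives the time, the measured TCP pose, the force, the opening and the grip force at its end, in the units of the state.
- sensors.read_state(): the state, without advancing time (a new reading comes with each control period).
- viewer.read_camera(name): name is "scene" or "top" or "wrist"; returns the picture (400x640x3 uint8, red, green, blue); there is no depth.
- viewer.camera_params(name): a dict with "K" (3x3 intrinsics, pixels), "k1" (the pictures are not rectified: a ray, as slopes to the right and down, at radius r is drawn at 1 + k1 r^2 times it, then the intrinsics apply), "world_to_cam" (4x4, takes a point from world to camera coordinates). Camera axes: x right, y down, z forward; pixel columns grow to the right and rows downward; lengths in m; the calibration is good to about 2 mm. A picture is of the moment at which its call begins: read the wrist's pose just before it. camera_params takes no time and is no camera call; for the wrist camera it gives the pose at the moment of the call.
- job.finish_job(): hands the job in; it is judged then, once.
The state is a dict: "time": time; "q": joint angles; "joint_vel": joint speeds; "joint_torque": joint torques, N m; "tool_pos": TCP position; "tcp_rot": TCP orientation; "wrist_force": force on the tool from outside, world axes, zero at the start; "torque": the same for the moment, N m; "width": opening from 0.0 (shut) to 1.0 (fully open); "grip_force": force on a finger pad.
Only numpy, scipy, OpenCV 4.12 (cv2) and the standard library are available. Lean on these libraries where they do the work, as an engineer would, in place of code of your own. Each camera call takes 0.05 s, during which the arm holds its last target. There are 200 camera calls.

## Working session

There is one attempt and no reset: what is moved stays moved. The work goes in short steps, Python scripts to look and compute and a shell command to move; the robot and the scene stay as the last step left them, time stands still between calls to the robot, and variables do not carry over. Pictures are saved under pics/ and viewed, at most 10 in all, crops included, and the job is handed in when it is done.

```bash
ls; mkdir -p pics; python3 - <<'E'
from workcell import sensors, viewer, job
import cv2,numpy as np
a=[]
for n in ("scene","top"):
    im=viewer.read_camera(n); cv2.imwrite(f"pics/{n}0.png",im[:,:,::-1]); p=viewer.camera_params(n); print(n,p["K"],p["k1"],np.round(p["world_to_cam"],4))
print(sensors.read_state())
E
```

```text
pics
scene [[456.0881988    0.         313.41812682]
 [  0.         456.0881988  196.73558106]
 [  0.           0.           1.        ]] -0.07379465039601896 [[-0.8561  0.5168 -0.0087  0.4316]
 [ 0.3908  0.6362 -0.6652 -0.128 ]
 [-0.3382 -0.5729 -0.7466  1.3535]
 [ 0.      0.      0.      1.    ]]
top [[402.14566642   0.         317.86322127]
 [  0.         402.14566642 205.6178313 ]
 [  0.           0.           1.        ]] -0.09605076041384794 [[ 1.500e-03 -1.000e+00 -5.600e-03  4.300e-03]
 [-9.880e-01 -7.000e-04 -1.546e-01  5.295e-01]
 [ 1.546e-01  5.700e-03 -9.880e-01  9.782e-01]
 [ 0.000e+00  0.000e+00  0.000e+00  1.000e+00]]
{'time': 0.1, 'q': array([ 1.19007589e+00,  2.64683262e-01,  1.60525299e+00,  1.77455131e-05,
        1.27374288e+00, -3.68891982e-02]), 'joint_vel': array([ 0.00099503, -0.00260196, -0.00127718,  0.00050784, -0.0019448 ,
       -0.00017834]), 'joint_torque': array([ 3.34807837e-04, -5.16704893e+01, -3.68588018e+01,  1.55521953e-06,
        6.29248112e-03,  1.43148947e-05]), 'tool_pos': array([0.22727602, 0.63486283, 0.23007449]), 'tcp_rot': array([-0.53736335, -3.09483654,  0.00320026]), 'wrist_force': array([ 0.34982257, -0.00420458, -0.37282929]), 'torque': array([ 0.0154559 , -0.02472142,  0.00956571]), 'grip_force': 0.0, 'width': 0.9986086560811026}
```

View pics/top0.png

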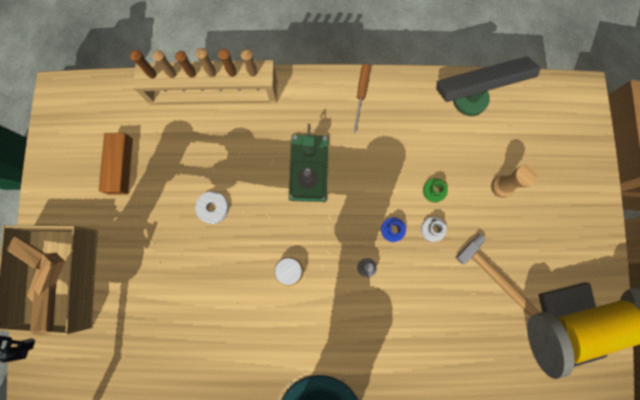

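View pics/scene0.png

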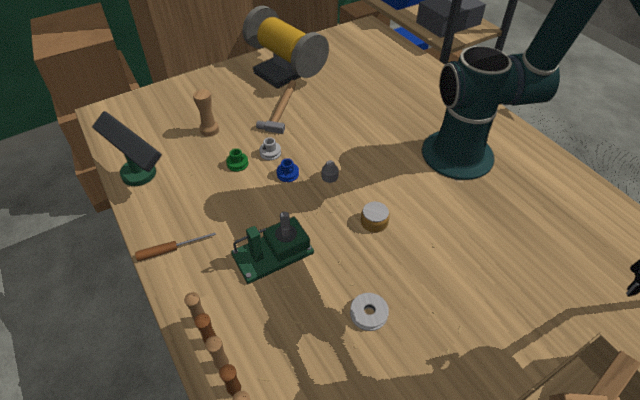

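The top view shows the unit at (308,168), with its key end up at (309,130) and the shaft near (308,176). The silver pulley is at (434,229), with blue at (393,229) and green at (435,189) beside it. The sheave is at (211,207), the tin at (288,271) and the chuck at (367,268).

```bash
cat > h.py <<'E'
from workcell import sensors, viewer, job
import cv2,numpy as np
from scipy.spatial.transform import Rotation as R
def shot(n,f=None):
    p=viewer.camera_params(n); im=viewer.read_camera(n)
    if f: cv2.imwrite(f"pics/{f}.png",im[:,:,::-1])
    return im,p
def ray(p,u,v):
    K=p["K"]; k=p["k1"]
    d=np.array([(u-K[0,2])/K[0,0],(v-K[1,2])/K[1,1]]); x=d.copy()
    for _ in range(30): x=d/(1+k*(x@x))
    T=np.linalg.inv(p["world_to_cam"]); r=T[:3,:3]@np.array([*x,1]); return T[:3,3],r
def plane(p,u,v,z):
    o,r=ray(p,u,v); return o+r*(z-o[2])/r[2]
def pix(p,X):
    c=p["world_to_cam"]@np.append(X,1); x=c[:2]/c[2]; x=x*(1+p["k1"]*x@x); return x*[p["K"][0,0],p["K"][1,1]]+p["K"][:2,2]
def st():
    s=sensors.read_state(); M=R.from_rotvec(s["tcp_rot"]).as_matrix()
    print("t",round(s["time"],2),"pos",np.round(s["tool_pos"],4),"x",np.round(M[:,0],3),"y",np.round(M[:,1],3),"z",np.round(M[:,2],3),"q",np.round(s["q"],3),"w",round(s["width"],3),"gf",round(s["grip_force"],1),"F",np.round(s["wrist_force"],1),"T",np.round(s["torque"],2))
    return s,M
E
python3 - <<'E'
from h import *
s,M=st()
im,p=shot("top")
hsv=cv2.cvtColor(im,cv2.COLOR_RGB2HSV)
print("shaft",plane(p,308,176,.13),"key end",plane(p,309,128,.107))
for n,u,v,z in(("pul",434,229,.034),("blue",393,229,.03),("green",435,189,.03),("sheave",211,207,.02),("tin",288,271,.045),("chuck",367,268,.05)):print(n,np.round(plane(p,u,v,z),3))
m=cv2.inRange(hsv,(60,80,15),(95,255,140)); m[:,:280]=0;m[:,340:]=0;m[:120]=0;m[210:]=0
c=max(cv2.findContours(m,0,1)[0],key=cv2.contourArea);r=cv2.minAreaRect(c);print(r)
for b in cv2.boxPoints(r):print(plane(p,*b,.018))
im2=cv2.resize(im[115:250,270:460],None,fx=4,fy=4,interpolation=2);cv2.imwrite("pics/c1.png",im2[:,:,::-1])
E
```

```text
t 0.1 pos [0.2273 0.6349 0.2301] x [-0.941  0.337  0.   ] y [ 0.337  0.941 -0.002] z [-0.001 -0.002 -1.   ] q [ 1.19   0.265  1.605  0.     1.274 -0.037] w 0.999 gf 0.0 F [ 0.3 -0.  -0.4] T [ 0.02 -0.02  0.01]
shaft [0.58577909 0.02759392 0.13      ] key end [0.71191495 0.02657542 0.107     ]
pul [ 0.471 -0.291  0.034]
blue [ 0.471 -0.186  0.03 ]
green [ 0.575 -0.299  0.03 ]
sheave [0.529 0.284 0.02 ]
tin [0.365 0.078 0.045]
chuck [ 0.373 -0.116  0.05 ]
((303.1768493652344, 140.90853881835938), (20.42983627319336, 10.15970230102539), 6.340190887451172)
[0.69705196 0.07298046 0.018     ]
[0.7252065  0.07034747 0.018     ]
[0.71880482 0.01596102 0.018     ]
[0.69073028 0.0188505  0.018     ]
```

View pics/c1.png

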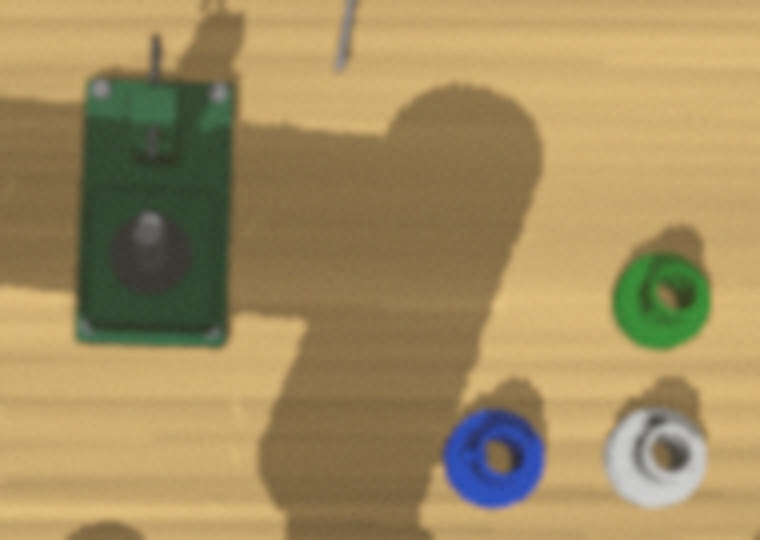

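The enlarged crop shows the shaft end at crop (150,220), the key running from about (152,152) to (156,38), and the pulley hub at about (665,452). The screw direction and the flat aren't readable here, so they need the wrist camera up close.

```bash
cat >> h.py <<'E'
def plan(pos,yaw,n=8):
    """tool down, tool y at world angle yaw (deg); rows in tool axes"""
    s=sensors.read_state(); M=R.from_rotvec(s["tcp_rot"]); m=M.as_matrix()
    y=np.array([np.cos(np.radians(yaw)),np.sin(np.radians(yaw)),0]); z=np.array([0,0,-1.])
    T=R.from_matrix(np.c_[np.cross(y,z),y,z]); rv=(M.inv()*T).as_rotvec()
    d=(np.array(pos)-s["tool_pos"])/n*1000
    print("total mm",np.round(m.T@d*n,1),"turn deg",np.round(np.degrees(rv),1))
    for i in range(n):
        A=M*R.from_rotvec(rv*i/n); print(list(np.round(A.inv().apply(d),1)),list(np.round(np.degrees(rv)/n,2)))
E
python3 - <<'E'
from h import *
im,p=shot("top")
f=lambda c,z:plane(p,270+c[0]/4,115+c[1]/4,z)
print("shaft",f((150,220),.13),"tip",f((152,152),.107),"end",f((156,38),.107),"pul hub",f((665,452),.048),"rim",f((657,458),.02))
print("foot",[np.round(f(c,.018),3) for c in((80,342),(228,346),(234,80),(90,75))])
s=sensors.read_state();w=viewer.camera_params("wrist");T=np.linalg.inv(w["world_to_cam"]);M=R.from_rotvec(s["tcp_rot"]).as_matrix()
print("cam in tool",M.T@(T[:3,3]-s["tool_pos"]),"\n",np.round(M.T@T[:3,:3],3),w["K"])
plan([.53,.03,.29],20)
E
```

```text
shaft [0.60021048 0.02884986 0.13      ] tip [0.64829332 0.02864101 0.107     ] end [0.7209581 0.0266277 0.107    ] pul hub [ 0.47173212 -0.29280662  0.048     ] rim [ 0.47064932 -0.29557348  0.02      ]
foot [array([0.547, 0.078, 0.018]), array([ 0.544, -0.019,  0.018]), array([ 0.724, -0.023,  0.018]), array([0.728, 0.073, 0.018])]
cam in tool [ 0.06954536  0.00076426 -0.14229604] 
 [[-0.    -0.962 -0.274]
 [ 1.    -0.     0.   ]
 [-0.    -0.274  0.962]] [[284.65888484   0.         323.24162372]
 [  0.         284.65888484 199.14255992]
 [  0.           0.           1.        ]]
total mm [-488.9 -467.7  -58.9] turn deg [-0.1  0.  50.3]
[np.float64(-61.1), np.float64(-58.5), np.float64(-7.4)] [np.float64(-0.01), np.float64(0.0), np.float64(6.29)]
[np.float64(-67.1), np.float64(-51.4), np.float64(-7.4)] [np.float64(-0.01), np.float64(0.0), np.float64(6.29)]
[np.float64(-72.4), np.float64(-43.8), np.float64(-7.4)] [np.float64(-0.01), np.float64(0.0), np.float64(6.29)]
[np.float64(-76.7), np.float64(-35.6), np.float64(-7.4)] [np.float64(-0.01), np.float64(0.0), np.float64(6.29)]
[np.float64(-80.2), np.float64(-26.9), np.float64(-7.4)] [np.float64(-0.01), np.float64(0.0), np.float64(6.29)]
[np.float64(-82.6), np.float64(-18.0), np.float64(-7.4)] [np.float64(-0.01), np.float64(0.0), np.float64(6.29)]
[np.float64(-84.1), np.float64(-8.8), np.float64(-7.4)] [np.float64(-0.01), np.float64(0.0), np.float64(6.29)]
[np.float64(-84.6), np.float64(0.4), np.float64(-7.4)] [np.float64(-0.01), np.float64(0.0), np.float64(6.29)]
```

```bash
python3 - <<'E'
from h import *
plan([.598,.029,.25],0,18)
E
```

```text
total mm [-553.2 -445.7  -19. ] turn deg [-0.1  0.1 70.3]
[np.float64(-30.7), np.float64(-24.8), np.float64(-1.1)] [np.float64(-0.0), np.float64(0.0), np.float64(3.91)]
[np.float64(-32.4), np.float64(-22.6), np.float64(-1.1)] [np.float64(-0.0), np.float64(0.0), np.float64(3.91)]
[np.float64(-33.8), np.float64(-20.4), np.float64(-1.1)] [np.float64(-0.0), np.float64(0.0), np.float64(3.91)]
[np.float64(-35.1), np.float64(-18.0), np.float64(-1.1)] [np.float64(-0.0), np.float64(0.0), np.float64(3.91)]
[np.float64(-36.3), np.float64(-15.6), np.float64(-1.1)] [np.float64(-0.0), np.float64(0.0), np.float64(3.91)]
[np.float64(-37.2), np.float64(-13.1), np.float64(-1.1)] [np.float64(-0.0), np.float64(0.0), np.float64(3.91)]
[np.float64(-38.0), np.float64(-10.5), np.float64(-1.1)] [np.float64(-0.0), np.float64(0.0), np.float64(3.91)]
[np.float64(-38.7), np.float64(-7.9), np.float64(-1.1)] [np.float64(-0.0), np.float64(0.0), np.float64(3.91)]
[np.float64(-39.1), np.float64(-5.2), np.float64(-1.1)] [np.float64(-0.0), np.float64(0.0), np.float64(3.91)]
[np.float64(-39.4), np.float64(-2.5), np.floa
[... 240 characters left out ...]
(-0.0), np.float64(0.0), np.float64(3.91)]
[np.float64(-39.1), np.float64(5.5), np.float64(-1.1)] [np.float64(-0.0), np.float64(0.0), np.float64(3.91)]
[np.float64(-38.6), np.float64(8.2), np.float64(-1.1)] [np.float64(-0.0), np.float64(0.0), np.float64(3.91)]
[np.float64(-38.0), np.float64(10.8), np.float64(-1.1)] [np.float64(-0.0), np.float64(0.0), np.float64(3.91)]
[np.float64(-37.1), np.float64(13.3), np.float64(-1.1)] [np.float64(-0.0), np.float64(0.0), np.float64(3.91)]
[np.float64(-36.2), np.float64(15.8), np.float64(-1.1)] [np.float64(-0.0), np.float64(0.0), np.float64(3.91)]
[np.float64(-35.0), np.float64(18.3), np.float64(-1.1)] [np.float64(-0.0), np.float64(0.0), np.float64(3.91)]
```

```bash
python3 -m inch '[-31,-25,-1,0,0,4,40, -32,-23,-1,0,0,4,40, -34,-20,-1,0,0,4,40, -35,-18,-1,0,0,4,40, -36,-16,-1,0,0,4,40, -37,-13,-1,0,0,4,40, -38,-10,-1,0,0,4,40, -39,-8,-1,0,0,4,40]' 60
python3 -m inch '[-39,-5,-1,0,0,4,40, -39,-3,-1,0,0,4,40, -39,0,-1,0,0,4,40, -39,3,-1,0,0,4,40, -39,6,-1,0,0,4,40, -39,8,-1,0,0,4,40, -38,11,-1,0,0,4,40, -37,14,-1,0,0,4,40]'
python3 - <<'E'
from h import *
st();plan([.598,.029,.24],0,4)
E
```

```text
time: 1.0
tool_pos: [0.3909, 0.3636, 0.2392]
tcp_rot: [1.373, 2.825, 0.0]
wrist_force: [0.8, 1.2, -0.6]
width: 0.464
grip_force: 0.0
time: 1.8
tool_pos: [0.5509, 0.0922, 0.2472]
tcp_rot: [-2.099, -2.337, -0.0]
wrist_force: [-0.1, 0.9, 0.1]
width: 0.466
grip_force: 0.0
t 1.8 pos [0.5509 0.0922 0.2472] x [-0.107  0.994  0.   ] y [ 0.994  0.107 -0.   ] z [-0.  0. -1.] q [0.121 0.034 1.836 0.    1.271 0.014] w 0.466 gf 0.0 F [-0.1  0.9  0.1] T [ 0.01 -0.06 -0.02]
total mm [-67.9  40.1   7.2] turn deg [-0.  -0.   6.1]
[np.float64(-17.0), np.float64(10.0), np.float64(1.8)] [np.float64(-0.0), np.float64(-0.0), np.float64(1.53)]
[np.float64(-16.7), np.float64(10.5), np.float64(1.8)] [np.float64(-0.0), np.float64(-0.0), np.float64(1.53)]
[np.float64(-16.4), np.float64(10.9), np.float64(1.8)] [np.float64(-0.0), np.float64(-0.0), np.float64(1.53)]
[np.float64(-16.1), np.float64(11.4), np.float64(1.8)] [np.float64(-0.0), np.float64(-0.0), np.float64(1.53)]
```

```bash
python3 -m inch '[-17,10,1,0,0,2,40, -17,10,1,0,0,1,40, -16,11,1,0,0,2,40, -16,11,1,0,0,1,40, 0,0,0,0,0,0,40, 0,0,0,0,0,0,40, 0,0,0,0,0,0,40, 0,0,0,0,0,0,40]' >/dev/null
python3 - <<'E'
from h import *
st(); im,p=shot("wrist","w1")
print("shaft expected",pix(p,[.598,.029,.13]),"key tip",pix(p,[.647,.028,.107]))
E
```

```text
t 2.6 pos [0.5964 0.0314 0.2434] x [-0.006  1.     0.   ] y [ 1.     0.006 -0.   ] z [-0.  0. -1.] q [0.011 0.111 1.762 0.    1.269 0.004] w 0.463 gf 0.0 F [-0.2  0.6 -0.1] T [-0.06  0.04 -0.03]
shaft expected [324.68595719 199.07763542] key tip [372.95131822 194.1059248 ]
```

View pics/w1.png

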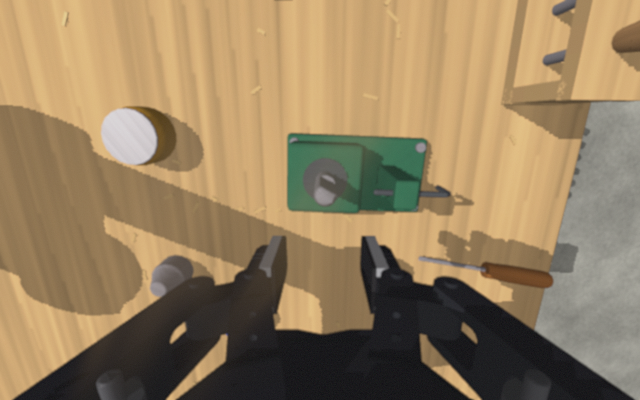

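The wrist view shows the unit's shaft near (326,188) and the key at (375–450,192). The tin is at (132,136), the chuck at (172,278), and both fingers are at the bottom. Next I enlarge the shaft.

```bash
python3 - <<'E'
import cv2
im=cv2.imread("pics/w1.png")[155:220,280:400]
im=cv2.resize(im,None,fx=6.5,fy=6.5,interpolation=cv2.INTER_CUBIC)
im=cv2.convertScaleAbs(im,alpha=1.6);cv2.imwrite("pics/w1c.png",im);print(im.shape)
E
```

```text
(422, 780, 3)
```

View pics/w1c.png

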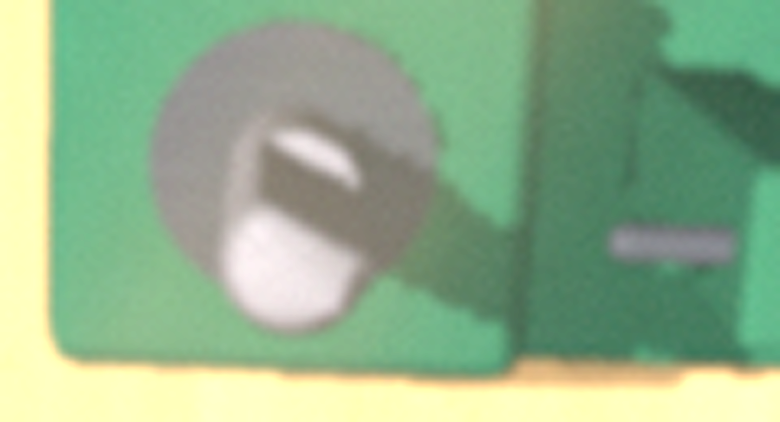

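The flat is clear. Its edge on the end face runs from crop (262,205) to (365,262) and faces up and to the right, about 61° in world. The axis end is at about crop (288,270), and the collar centre at (295,162).

```bash
python3 - <<'E'
from h import *
p=viewer.camera_params("wrist")
f=lambda c,z:plane(p,280+c[0]/6.5,155+c[1]/6.5,z)
print("end",f((288,270),.13),"collar",f((295,162),.060),"tip",f((608,243),.107),"keyin",f((735,246),.107))
a,b=f((262,205),.13),f((365,262),.13);d=b-a;print("edge len",np.linalg.norm(d),"normal deg",np.degrees(np.arctan2(d[1],d[0]))+90)
plan([.598,.029,.24],61,8)
E
```

```text
end [0.59767881 0.03140294 0.13      ] collar [0.59916951 0.03228354 0.06      ] tip [0.64756152 0.02974818 0.107     ] keyin [0.66737708 0.02939077 0.107     ]
edge len 0.016935300798930485 normal deg 60.708737349029924
total mm [-2.4  1.5  3.4] turn deg [  0.   -0.  -60.6]
[np.float64(-0.3), np.float64(0.2), np.float64(0.4)] [np.float64(0.0), np.float64(-0.0), np.float64(-7.58)]
[np.float64(-0.3), np.float64(0.1), np.float64(0.4)] [np.float64(0.0), np.float64(-0.0), np.float64(-7.58)]
[np.float64(-0.3), np.float64(0.1), np.float64(0.4)] [np.float64(0.0), np.float64(-0.0), np.float64(-7.58)]
[np.float64(-0.4), np.float64(0.1), np.float64(0.4)] [np.float64(0.0), np.float64(-0.0), np.float64(-7.58)]
[np.float64(-0.4), np.float64(0.0), np.float64(0.4)] [np.float64(0.0), np.float64(-0.0), np.float64(-7.58)]
[np.float64(-0.4), np.float64(-0.0), np.float64(0.4)] [np.float64(0.0), np.float64(-0.0), np.float64(-7.58)]
[np.float64(-0.3), np.float64(-0.1), np.float64(0.4)] [np.float64(0.0), np.float64(-0.0), np.float64(-7.58)]
[np.float64(-0.3), np.float64(-0.1), np.float64(0.4)] [np.float64(0.0), np.float64(-0.0), np.float64(-7.58)]
```

```bash
python3 -m inch '[0,0.2,3,0,0,-7.6,40, 0,0.2,3,0,0,-7.6,40, 0,0.2,3,0,0,-7.6,40, 0,0.2,3,0,0,-7.6,40, 0,0.2,3,0,0,-7.6,40, 0,0.2,3,0,0,-7.6,40, 0,0.2,3,0,0,-7.6,40, 0,0,0,0,0,-7.6,40]' >/dev/null
python3 -m inch '[0,0,10,0,0,0,40, 0,0,10,0,0,0,40, 0,0,10,0,0,0,40, 0,0,10,0,0,0,40, 0,0,0,0,0,0,40, 0,0,0,0,0,0,40,0,0,0,0,0,0,40,0,0,0,0,0,0,40]' >/dev/null
python3 - <<'E'
from h import *
st();plan([.598,.031,.098],61,5)
E
```

```text
t 4.25 pos [0.5985 0.0312 0.183 ] x [-0.875  0.483 -0.001] y [0.483 0.875 0.001] z [ 0.001  0.    -1.   ] q [ 0.011  0.156  1.824 -0.     1.16  -1.056] w 0.465 gf 0.0 F [0.3 0.8 0.1] T [-0.    0.04  0.03]
total mm [ 0.5 -0.5 85. ] turn deg [0.  0.1 0.1]
[np.float64(0.1), np.float64(-0.1), np.float64(17.0)] [np.float64(0.01), np.float64(0.01), np.float64(0.02)]
[np.float64(0.1), np.float64(-0.1), np.float64(17.0)] [np.float64(0.01), np.float64(0.01), np.float64(0.02)]
[np.float64(0.1), np.float64(-0.1), np.float64(17.0)] [np.float64(0.01), np.float64(0.01), np.float64(0.02)]
[np.float64(0.1), np.float64(-0.1), np.float64(17.0)] [np.float64(0.01), np.float64(0.01), np.float64(0.02)]
[np.float64(0.1), np.float64(-0.1), np.float64(17.0)] [np.float64(0.01), np.float64(0.01), np.float64(0.02)]
```

```bash
python3 -m inch '[0.5,-0.5,17,0,0,0,40, 0,0,17,0,0,0,40, 0,0,17,0,0,0,40, 0,0,17,0,0,0,40, 0,0,17,0,0,0,40, 0,0,0,0,0,0,40,0,0,0,0,0,0,10,0,0,0,0,0,0,10]' 30 >/dev/null
python3 -m inch '[0,0,0,0,0,0,10,0,0,0,0,0,0,10,0,0,0,0,0,0,10,0,0,0,0,0,0,10,0,0,0,0,0,0,10,0,0,0,0,0,0,10,0,0,0,0,0,0,10,0,0,0,0,0,0,10]' >/dev/null
python3 - <<'E'
from h import *
st()
E
```

```text
t 5.85 pos [0.597  0.0294 0.0984] x [-0.876  0.483 -0.001] y [ 0.483  0.876 -0.003] z [-0.001 -0.003 -1.   ] q [ 0.009  0.236  1.899 -0.003  1.008 -1.056] w 0.199 gf 30.3 F [-2.7 -5.2 -0.2] T [-0.8   0.46  0.03]
```

Opening is 17.0 mm at 30 N, so the pads are on the flat. Next I relax the offset and turn 62.5° about the shaft axis.

```bash
python3 -m inch '[0,-1.8,0,0,0,0,10, 0,0,0,0,0,0,10, 0.3,0,0,0,0,7,10, 0.3,0,0,0,0,7,10, 0.3,0,0,0,0,7,10, 0.3,0,0,0,0,7,10, 0.3,0,0,0,0,7,10, 0.3,0,0,0,0,7,10]' 50 >/dev/null
python3 -m inch '[0.3,0,0,0,0,7,10, 0.3,0,0,0,0,7,10, 0.3,0,0,0,0,6.5,10, 0,0,0,0,0,0,10, 0,0,0,0,0,0,10, 0,0,0,0,0,0,10, 0,0,0,0,0,0,10, 0,0,0,0,0,0,10]' >/dev/null
python3 - <<'E'
from h import *
st()
im,p=shot("wrist","w2")
cv2.imwrite("pics/w2c.png",cv2.resize(im[150:300,240:420],None,fx=4,fy=4,interpolation=2)[:,:,::-1])
E
```

```text
t 7.45 pos [0.5959 0.0313 0.0984] x [ 0.023  1.    -0.   ] y [ 1.    -0.023  0.002] z [ 0.002 -0.    -1.   ] q [ 1.100e-02  2.320e-01  1.903e+00 -1.000e-03  1.005e+00  3.400e-02] w 0.192 gf 51.0 F [-0.8 -2.8  5.7] T [-0.49  0.33 -0.02]
```

```bash
python3 -m inch '[0,0,0,0,0,0,35, 0,0,0,0,0,0,35, 0,0,0,0,0,0,35, 0,0,-2,0,0,0,35, 0,0,-8,0,0,0,35, 0,0,-20,0,0,0,35, 0,0,-30,0,0,0,35, 0,0,-40,0,0,0,35]' >/dev/null
python3 -m inch '[0,0,-40,0,0,0,35, 0,0,-5,0,0,0,35, 0,0,0,0,0,0,35, 0,0,0,0,0,0,35, 0,0,0,0,0,0,35, 0,0,0,0,0,0,35, 0,0,0,0,0,0,35, 0,0,0,0,0,0,35]' >/dev/null
python3 - <<'E'
from h import *
st();im,p=shot("wrist","w3")
im=cv2.resize(im[155:220,280:400],None,fx=6.5,fy=6.5,interpolation=2);im=cv2.convertScaleAbs(im,alpha=1.6);cv2.imwrite("pics/w3c.png",im[:,:,::-1])
plan([.4715,-.294,.18],0,10)
E
```

```text
t 9.1 pos [0.5947 0.0316 0.2414] x [ 0.024  1.    -0.   ] y [ 1.    -0.024 -0.001] z [-0.001  0.    -1.   ] q [0.011 0.11  1.767 0.    1.267 0.036] w 0.41 gf 0.0 F [ 0.7  0.3 -0.2] T [ 0.02 -0.01  0.01]
total mm [-328.5 -115.3   61.8] turn deg [-0.1  0.  -1.4]
[np.float64(-32.9), np.float64(-11.5), np.float64(6.2)] [np.float64(-0.01), np.float64(0.0), np.float64(-0.14)]
[np.float64(-32.8), np.float64(-11.6), np.float64(6.2)] [np.float64(-0.01), np.float64(0.0), np.float64(-0.14)]
[np.float64(-32.8), np.float64(-11.7), np.float64(6.2)] [np.float64(-0.01), np.float64(0.0), np.float64(-0.14)]
[np.float64(-32.8), np.float64(-11.8), np.float64(6.2)] [np.float64(-0.01), np.float64(0.0), np.float64(-0.14)]
[np.float64(-32.7), np.float64(-11.9), np.float64(6.2)] [np.float64(-0.01), np.float64(0.0), np.float64(-0.14)]
[np.float64(-32.7), np.float64(-11.9), np.float64(6.2)] [np.float64(-0.01), np.float64(0.0), np.float64(-0.14)]
[np.float64(-32.7), np.float64(-12.0), np.float64(6.2)] [np.float64(-0.01), np.float64(0.0), np.float64(-0.14)]
[np.float64(-32.6), np.float64(-12.1), np.float64(6.2)] [np.float64(-0.01), np.float64(0.0), np.float64(-0.14)]
[np.float64(-32.6), np.float64(-12.2), np.float64(6.2)] [np.float64(-0.01), np.float64(0.0), np.float64(-0.14)]
[np.float64(-32.6), np.float64(-12.3), np.float64(6.2)] [np.float64(-0.01), np.float64(0.0), np.float64(-0.14)]
```

View pics/w3c.png

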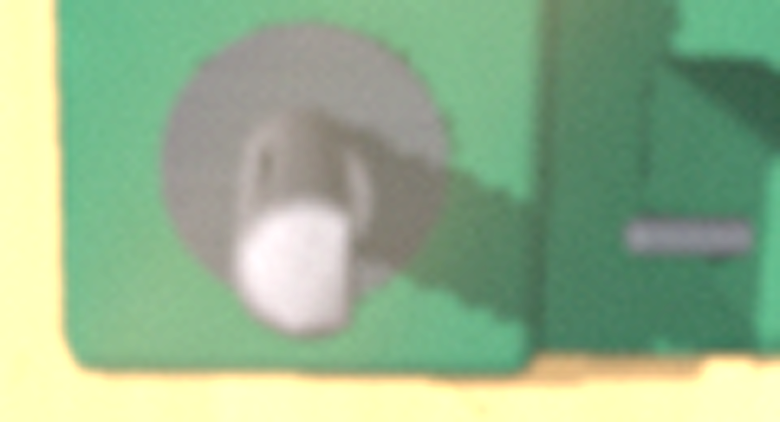

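The flat edge is now vertical at crop x≈350, facing right towards the key. On to the pulley.

```bash
python3 -m inch '[-33,-11,0,0,0,0,60, -33,-11,0,0,0,0,60, -33,-11,0,0,0,0,60, -33,-12,6,0,0,0,60, -33,-12,6,0,0,0,60, -33,-12,10,0,0,0,60, -33,-12,10,0,0,0,60, -33,-12,10,0,0,0,60]' >/dev/null
python3 -m inch '[-33,-12,10,0,0,0,60, -32,-11,10,0,0,0,60, 0,0,0,0,0,0,60, 0,0,0,0,0,0,60, 0,0,0,0,0,0,60, 0,0,0,0,0,0,60, 0,0,0,0,0,0,60, 0,0,0,0,0,0,60]' >/dev/null
python3 - <<'E'
from h import *
st();im,p=shot("wrist","w4")
f=lambda c,z:plane(p,0,0,z)
u,v=pix(p,[.4715,-.294,.04]).astype(int);print(u,v)
u0,v0=u-60,v-50;print("crop",u0,v0)
cv2.imwrite("pics/w4c.png",cv2.resize(im[v0:v0+100,u0:u0+120],None,fx=6,fy=6,interpolation=2)[:,:,::-1])
import json;json.dump([p["world_to_cam"].tolist(),u0,v0],open("w4.json","w"))
from workcell import viewer as V
pp=V.camera_params("wrist")
E
```

```text
t 10.75 pos [ 0.4716 -0.2939  0.1806] x [ 0.023  1.    -0.   ] y [ 1.    -0.023  0.001] z [ 0.001 -0.    -1.   ] q [-0.602  0.077  1.918  0.     1.147 -0.579] w 0.704 gf 0.0 F [ 0.5 -0.1 -0.3] T [-0.01  0.02  0.07]
322 189
crop 262 139Traceback (most recent call last):
  File "<stdin>", line 7, in <module>
    for chunk in iterable:
                 ^^^^^^^^
    yield from _iterencode_list(o, _current_indent_level)
    yield from chunks
    o = _default(o)
    raise TypeError(f'Object of type {o.__class__.__name__} '
                    f'is not JSON serializable')
TypeError: Object of type int64 is not JSON serializable
```

View pics/w4c.png

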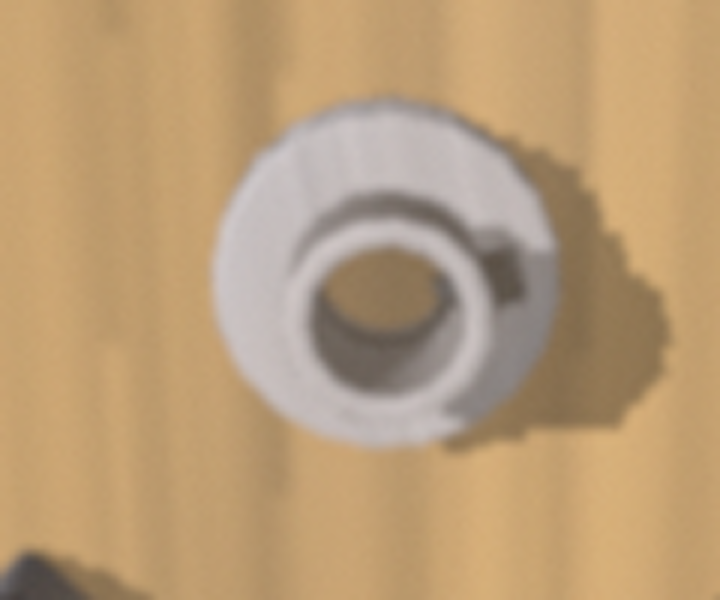

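The pulley shows its hub top ring centred at about crop (389,314), radius 103. The dark screw head is to the right, with its outer end at about (519,270), and its tip shows in the bore at (450,290).

```bash
python3 - <<'E'
from h import *
p=viewer.camera_params("wrist")
f=lambda c,z:plane(p,262+c[0]/6,139+c[1]/6,z)
h=f((389,314),.048);e=f((492,314),.048);rim=f((386,272),.02) 
s=f((519,270),.036);t=f((450,290),.034)
print("hub",h,"R",np.linalg.norm(e-h),"rim",rim,"Rrim",np.linalg.norm(f((558,272),.02)-rim))
c=(h+rim)/2
for n,a in(("screw",s),("tip",t)):
    d=(a-c)[:2];print(n,np.linalg.norm(d),np.degrees(np.arctan2(d[1],d[0])))
plan([c[0],c[1],.021],-85,8)
E
```

```text
hub [ 0.47528456 -0.29399821  0.048     ] R 0.01710004529913781 rim [ 0.47509822 -0.29328118  0.02      ] Rrim 0.031250767500318334
screw 0.0230174761838811 9.632967620428607
tip 0.01087813235465322 0.5841601895970321
total mm [  0.4   3.7 159.6] turn deg [ 0.  -0.  83.7]
[np.float64(0.1), np.float64(0.5), np.float64(19.9)] [np.float64(0.0), np.float64(-0.0), np.float64(10.46)]
[np.float64(0.1), np.float64(0.4), np.float64(19.9)] [np.float64(0.0), np.float64(-0.0), np.float64(10.46)]
[np.float64(0.2), np.float64(0.4), np.float64(19.9)] [np.float64(0.0), np.float64(-0.0), np.float64(10.46)]
[np.float64(0.3), np.float64(0.4), np.float64(19.9)] [np.float64(0.0), np.float64(-0.0), np.float64(10.46)]
[np.float64(0.3), np.float64(0.3), np.float64(19.9)] [np.float64(0.0), np.float64(-0.0), np.float64(10.46)]
[np.float64(0.4), np.float64(0.2), np.float64(19.9)] [np.float64(0.0), np.float64(-0.0), np.float64(10.46)]
[np.float64(0.4), np.float64(0.2), np.float64(19.9)] [np.float64(0.0), np.float64(-0.0), np.float64(10.46)]
[np.float64(0.5), np.float64(0.1), np.float64(19.9)] [np.float64(0.0), np.float64(-0.0), np.float64(10.46)]
```

```bash
python3 -m inch '[0,3.5,8,0,0,8,60, 0,0,8,0,0,8,60, 0,0,8,0,0,8,60, 0,0,8,0,0,8,60, 0,0,8,0,0,8,60, 0,0,8,0,0,8,60, 0,0,8,0,0,8,60, 0,0,8,0,0,8,60]' >/dev/null
python3 -m inch '[0,0,10,0,0,8,60, 0,0,10,0,0,8,60, 0,0,0,0,0,0,60, 0,0,0,0,0,0,60, 0,0,0,0,0,0,60, 0,0,0,0,0,0,60, 0,0,0,0,0,0,60, 0,0,0,0,0,0,60]' >/dev/null
python3 - <<'E'
from h import *
st();plan([.4752,-.2937,.021],-81,5)
E
```

```text
t 12.4 pos [ 0.4748 -0.2947  0.0967] x [0.989 0.15  0.   ] y [ 0.15  -0.989  0.   ] z [ 0.001 -0.    -1.   ] q [-0.6    0.168  1.984 -0.     0.989  0.82 ] w 0.7 gf 0.0 F [ 0.4 -0.2 -0.4] T [-0.02  0.01  0.  ]
total mm [ 0.5 -0.9 75.7] turn deg [ 0.  -0.  -0.4]
[np.float64(0.1), np.float64(-0.2), np.float64(15.1)] [np.float64(0.01), np.float64(-0.01), np.float64(-0.07)]
[np.float64(0.1), np.float64(-0.2), np.float64(15.1)] [np.float64(0.01), np.float64(-0.01), np.float64(-0.07)]
[np.float64(0.1), np.float64(-0.2), np.float64(15.1)] [np.float64(0.01), np.float64(-0.01), np.float64(-0.07)]
[np.float64(0.1), np.float64(-0.2), np.float64(15.1)] [np.float64(0.01), np.float64(-0.01), np.float64(-0.07)]
[np.float64(0.1), np.float64(-0.2), np.float64(15.1)] [np.float64(0.01), np.float64(-0.01), np.float64(-0.07)]
```

```bash
python3 -m inch '[0.5,-1,15,0,0,0,60, 0,0,15,0,0,0,60, 0,0,15,0,0,0,60, 0,0,15,0,0,0,60, 0,0,10,0,0,0,60, 0,0,5,0,0,0,60, 0,0,1,0,0,0,60, 0,0,0,0,0,0,60]' >/dev/null
python3 -m inch '[0,0,0,0,0,0,25,0,0,0,0,0,0,25,0,0,0,0,0,0,25,0,0,0,0,0,0,25,0,0,0,0,0,0,25,0,0,0,0,0,0,25,0,0,0,0,0,0,25,0,0,0,0,0,0,25]' 40 >/dev/null
python3 - <<'E'
from h import *
st()
E
```

```text
t 14.0 pos [ 0.4759 -0.2942  0.0214] x [0.989 0.15  0.002] y [ 0.15  -0.989  0.002] z [ 0.002 -0.001 -1.   ] q [-0.598  0.267  2.028 -0.     0.843  0.823] w 0.398 gf 40.8 F [-0.9 -1.1  6.3] T [-0.17 -0.02  0.04]
```

```bash
python3 -m inch '[0,0,-3,0,0,0,25, 0,0,-10,0,0,0,25, 0,0,-20,0,0,0,25, 0,0,-30,0,0,0,25, 0,0,-35,0,0,0,25, 0,0,-35,0,0,0,25, 0,0,-30,0,0,0,25, 0,0,-16,0,0,0,25]' 60 
python3 - <<'E'
from h import *
st();im,p=shot("wrist","w5")
plan([.5978,.0312,.20],-91.4,12)
cv2.imwrite("pics/w5c.png",cv2.resize(im[190:400,200:440],None,fx=3,fy=2.8,interpolation=2)[:,:,::-1])
E
```

```text
time: 14.8
tool_pos: [0.4757, -0.2939, 0.2024]
tcp_rot: [3.131, 0.235, 0.005]
wrist_force: [-0.1, -0.8, -3.0]
width: 0.398
grip_force: 60.0
t 14.8 pos [ 0.4757 -0.2939  0.2024] x [0.989 0.15  0.003] y [ 0.15  -0.989  0.002] z [ 0.003 -0.002 -1.   ] q [-0.598  0.064  1.89   0.     1.185  0.823] w 0.398 gf 60.0 F [-0.1 -0.8 -3. ] T [-0.02 -0.03  0.04]
total mm [ 168.6 -303.9    3.8] turn deg [ 0.2 -0.3 10. ]
[np.float64(14.0), np.float64(-25.3), np.float64(0.3)] [np.float64(0.02), np.float64(-0.02), np.float64(0.83)]
[np.float64(13.7), np.float64(-25.5), np.float64(0.3)] [np.float64(0.02), np.float64(-0.02), np.float64(0.83)]
[np.float64(13.3), np.float64(-25.7), np.float64(0.3)] [np.float64(0.02), np.float64(-0.02), np.float64(0.83)]
[np.float64(12.9), np.float64(-25.9), np.float64(0.3)] [np.float64(0.02), np.float64(-0.02), np.float64(0.83)]
[np.float64(12.5), np.float64(-26.1), np.float64(0.3)] [np.float64(0.02), np.float64(-0.02), np.float64(0.83)]
[np.float64(12.2), np.float64(-26.3), np.float64(0.3)] [np.float64(0.02), np.float64(-0.02), np.float64(0.83)]
[np.float64(11.8), np.float64(-26.5), np.float64(0.3)] [np.float64(0.02), np.float64(-0.02), np.float64(0.83)]
[np.float64(11.4), np.float64(-26.6), np.float64(0.3)] [np.float64(0.02), np.float64(-0.02), np.float64(0.83)]
[np.float64(11.0), np.float64(-26.8), np.float64(0.3)] [np.float64(0.02), np.float64(-0.02), np.float64(0.83)]
[np.float64(10.6), np.float64(-26.9), np.float64(0.3)] [np.float64(0.02), np.float64(-0.02), np.float64(0.83)]
[np.float64(10.2), np.float64(-27.1), np.float64(0.3)] [np.float64(0.02), np.float64(-0.02), np.float64(0.83)]
[np.float64(9.8), np.float64(-27.2), np.float64(0.4)] [np.float64(0.02), np.float64(-0.02), np.float64(0.83)]
```

View pics/w5c.png

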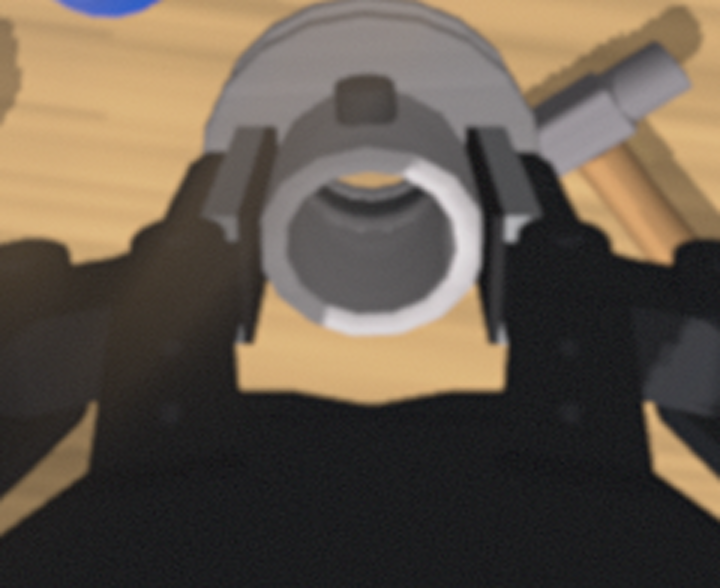

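The pulley is held upright. The hub ring is centred at crop (372,242), and the screw head at (366,100) points almost straight along tool +x.

```bash
python3 - <<'E'
from h import *
s,M=st();p=viewer.camera_params("wrist");t=s["tool_pos"]
f=lambda c,z:M.T@(plane(p,200+c[0]/3,190+c[1]/2.8,z)-t)*1000
b=t[2]-.021
h=f((372,242),b+.048);l=f((262,235),b+.048);r=f((482,235),b+.048)
sc=f((366,95),b+.039);print("hub",h,"diam",r-l,"rimL/R",f((205,140),b+.02),f((540,140),b+.02),"screw",sc,"ang",np.degrees(np.arctan2(sc[1]-h[1],sc[0]-h[0])))
E
python3 -m inch '[14,-25,0,0,0,0.8,25, 14,-25,0,0,0,0.8,25, 13,-26,0,0,0,0.8,25, 13,-26,0,0,0,0.8,25, 12.5,-26,0,0,0,0.8,25, 12,-26,0,0,0,0.9,25, 12,-26.5,0,0,0,0.9,25, 11.5,-26.5,0,0,0,0.9,25]' >/dev/null
python3 -m inch '[11,-27,0,0,0,0.8,25, 10.5,-27,0,0,0,0.8,25, 10,-27,0,0,0,0.8,25, 9.5,-15,0,0,0,0.8,25, 0,0,0,0,0,0,25, 0,0,0,0,0,0,25, 0,0,0,0,0,0,25, 0,0,0,0,0,0,25]' >/dev/null
python3 - <<'E'
from h import *
st();plan([.598,.031,.19],-91.4,1)
E
```

```text
t 14.85 pos [ 0.4766 -0.2945  0.2043] x [0.989 0.15  0.005] y [ 0.15  -0.989  0.004] z [ 0.005 -0.004 -1.   ] q [-0.598  0.063  1.887  0.     1.185  0.822] w 0.396 gf 60.1 F [ 0.6 -0.6 -0.7] T [-0.05  0.05  0.02]
hub [  0.34948901  -0.33959784 -27.00034704] diam [-0.08604206 33.41484925  0.14273405] rimL/R [  5.91810155 -30.65965009   0.89679114] [ 5.79556636 30.32871264  1.15747145] screw [ 22.45693658  -1.26229751 -17.89910631] ang -2.3899697409710274
t 16.45 pos [0.5946 0.0185 0.1987] x [ 1.    -0.024 -0.001] y [-0.024 -1.     0.   ] z [-0.001 -0.    -1.   ] q [-0.011  0.137  1.816 -0.     1.189  1.584] w 0.391 gf 60.3 F [ 0.2 -0.6 -2.6] T [-0.06 -0.03  0.01]
total mm [  3.1 -12.6   8.7] turn deg [0.  0.1 0. ]
[np.float64(3.1), np.float64(-12.6), np.float64(8.7)] [np.float64(0.01), np.float64(0.06), np.float64(0.05)]
```

```bash
python3 -m inch '[3.1,-12.5,0,0,0,1.5,25, 0,0,10,0,0,0,25, 0,0,10,0,0,0,25, 0,0,10,0,0,0,25, 0,0,8,0,0,0,25, 0,0,0,0,0,0,25, 0,0,0,0,0,0,25, 0,0,0,0,0,0,25]' >/dev/null
python3 - <<'E'
from h import *
st();plan([.5977,.031,.094],-92.9,1)
im,p=shot("wrist","w6");cv2.imwrite("pics/w6c.png",cv2.resize(im[160:300,220:430],None,fx=3.6,fy=3.6,interpolation=2)[:,:,::-1])
E
```

```text
t 17.25 pos [0.599  0.0317 0.1618] x [ 0.999 -0.049  0.001] y [-0.049 -0.999  0.   ] z [ 0.001 -0.    -1.   ] q [ 0.011  0.175  1.843 -0.     1.122  1.631] w 0.392 gf 60.3 F [-0.4 -0.1 -2. ] T [-0.04  0.02  0.03]
total mm [-1.4  0.8 67.8] turn deg [ 0.  -0.1  0.1]
[np.float64(-1.4), np.float64(0.8), np.float64(67.8)] [np.float64(0.0), np.float64(-0.05), np.float64(0.1)]
```

View pics/w6c.png

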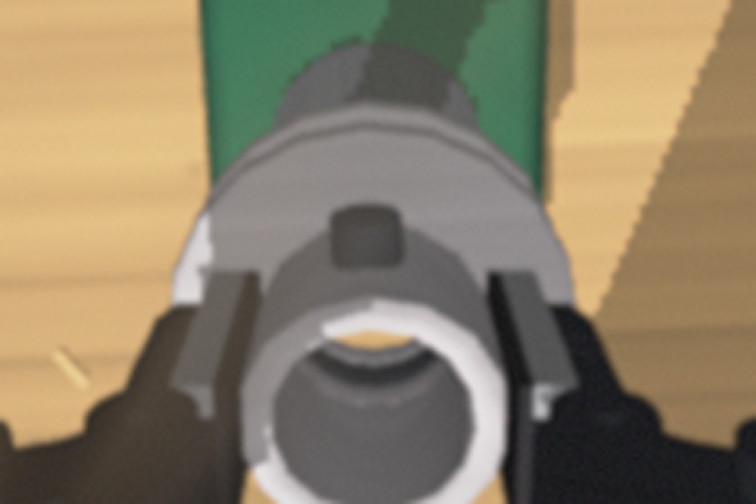

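The screw head at crop (367,235) is straight ahead. The collar, at about x=375 below, lines up with the hub centre at x≈373. I apply the small correction and go down slowly.

```bash
python3 -m inch '[-1.2,0.7,0,0,0,0,25, 0,0,4,0,0,0,25, 0,0,4,0,0,0,25, 0,0,4,0,0,0,25, 0,0,4,0,0,0,25, 0,0,4,0,0,0,25, 0,0,4,0,0,0,25, 0,0,0,0,0,0,25]' 
python3 - <<'E'
from h import *
st();plan([.5977,.031,.094],-92.9,1)
E
```

```text
time: 18.1
tool_pos: [0.5967, 0.0311, 0.1363]
tcp_rot: [3.141, -0.077, -0.003]
wrist_force: [-0.5, 0.3, -3.2]
width: 0.392
grip_force: 60.3
t 18.1 pos [0.5967 0.0311 0.1363] x [ 0.999 -0.049 -0.002] y [-0.049 -0.999  0.   ] z [-0.002 -0.    -1.   ] q [0.01  0.196 1.869 0.    1.078 1.63 ] w 0.392 gf 60.3 F [-0.5  0.3 -3.2] T [-0.01  0.02  0.01]
total mm [ 1.   0.1 42.3] turn deg [0.  0.1 0.1]
[np.float64(1.0), np.float64(0.1), np.float64(42.3)] [np.float64(0.01), np.float64(0.1), np.float64(0.1)]
```

```bash
python3 -m inch '[0.5,0,3,0,0,0,25, 0,0,3,0,0,0,25, 0,0,3,0,0,0,25, 0,0,3,0,0,0,25, 0,0,3,0,0,0,25, 0,0,3,0,0,0,25, 0,0,3,0,0,0,25, 0,0,0,0,0,0,25]' 
python3 - <<'E'
from h import *
st();plan([.5977,.031,.094],-92.9,1)
E
```

```text
time: 18.9
tool_pos: [0.5974, 0.0311, 0.1156]
tcp_rot: [3.141, -0.077, -0.002]
wrist_force: [-0.6, -0.5, -2.7]
width: 0.389
grip_force: 60.3
t 18.9 pos [0.5974 0.0311 0.1156] x [ 0.999 -0.049 -0.001] y [-0.049 -0.999  0.   ] z [-0.001 -0.    -1.   ] q [ 0.01   0.218  1.885 -0.     1.04   1.63 ] w 0.389 gf 60.3 F [-0.6 -0.5 -2.7] T [ 0.02 -0.   -0.03]
total mm [ 0.3  0.1 21.6] turn deg [0.  0.1 0.1]
[np.float64(0.3), np.float64(0.1), np.float64(21.6)] [np.float64(0.0), np.float64(0.07), np.float64(0.1)]
```

```bash
python3 -m inch '[0.2,0,3,0,0,0,25, 0,0,3,0,0,0,25, 0,0,3,0,0,0,25, 0,0,3,0,0,0,25, 0,0,3,0,0,0,25, 0,0,3,0,0,0,25, 0,0,3,0,0,0,25, 0,0,0,0,0,0,25]' 
python3 - <<'E'
from h import *
st();plan([.5977,.031,.094],-92.9,1)
E
```

```text
time: 19.7
tool_pos: [0.5976, 0.0311, 0.0946]
tcp_rot: [3.141, -0.077, -0.002]
wrist_force: [-0.4, -0.5, -1.8]
width: 0.396
grip_force: 60.3
t 19.7 pos [0.5976 0.0311 0.0946] x [ 0.999 -0.049 -0.001] y [-0.049 -0.999  0.   ] z [-0.001 -0.    -1.   ] q [ 0.01   0.241  1.899 -0.     1.002  1.63 ] w 0.396 gf 60.3 F [-0.4 -0.5 -1.8] T [ 0.02  0.01 -0.04]
total mm [0.1 0.1 0.6] turn deg [0.  0.1 0.1]
[np.float64(0.1), np.float64(0.1), np.float64(0.6)] [np.float64(0.0), np.float64(0.06), np.float64(0.1)]
```

It slid on with no contact force. One last look to check the fit.

```bash
python3 - <<'E'
from h import *
st();im,p=shot("wrist","w7");cv2.imwrite("pics/w7c.png",cv2.resize(im[110:330,200:450],None,fx=2.7,fy=2.7,interpolation=2)[:,:,::-1])
E
```

```text
t 19.7 pos [0.5976 0.0311 0.0946] x [ 0.999 -0.049 -0.001] y [-0.049 -0.999  0.   ] z [-0.001 -0.    -1.   ] q [ 0.01   0.241  1.899 -0.     1.002  1.63 ] w 0.396 gf 60.3 F [-0.4 -0.5 -1.8] T [ 0.02  0.01 -0.04]
```

View pics/w7c.png

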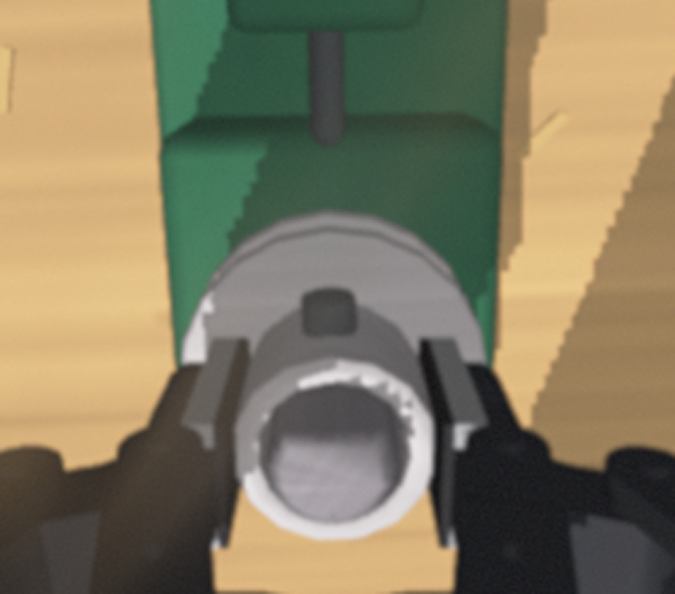

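The shaft's D-shaped end fills the bore with the flat facing the key. The screw at (329,312) lines up with the key at (327,140), so I'm handing in.

```bash
python3 -c "
from workcell import job; print(job.finish_job())"
```

```text
the job is handed in; nothing more can be done
None
```

I handed the job in at about 20 s on the robot's clock: the shaft's flat faces the key, and the pulley is held on the shaft with its set-screw over the flat, in line with and level with the key, clear of the block. No verdict came back.

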